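File the wax studies by size

ROBOT

A 6-joint arm with a two-finger parallel gripper is mounted at the origin on the work surface; the furniture and walls round the work are solid. World frame = base frame: x ahead of the robot, y to its left, z up, the work surface at z = 0. Lengths are in mm, angles in rad, forces in N, time in s.
With the tool pointing down it reaches from about 250 to 775 mm from the base axis. Payload 8.9 kg.
Tool frame: the origin (TCP) lies at the very end of the fingers, on their centre line; the grasp point (between the pads) lies 19 mm behind it; z points along the fingers, x is the direction in which the jaws open and shut, and the axes are right-handed (so a half turn about z gives the same grasp; the last joint's range is limited). The gripper opens to 85 mm and grips with 20 to 120 N. Pads are 22 mm wide; open, the fingers measure 114 mm over their backs; the gripper's body (76 mm by 85 mm) begins 54 mm behind the grasp point. The pads swing forward as they close: fully open they stand 13 mm farther back than shut.
Start: joints at [0.982, 0.291, -0.153, 1.127, 0, 1.431], TCP at [228.256, 472.782, 231.305] pointing down, gripper open.
Joint ranges: [-2.52, 2.52], [-0.91, 1.74], [-1.3, 1.37], [-1.96, 2.02], [-1.52, 1.47], [-3.14, 3.14]. Speed limits (rad/s): [2.22, 2.22, 2.79, 3.14, 3.14, 3.14].

INTERFACE

Orientations are given as [roll, pitch, yaw] about the fixed x, y, z axes, in that order (R = Rz(yaw) Ry(pitch) Rx(roll)).
In Python, from rig import manip gives the robot as it stands. The module is installed in compiled form; this text tells all that it offers. Calls block until the motion is done:
- manip.goto(position, orientation): joint-space move of the TCP to a pose.
- manip.movel(position, orientation=None, speed=150, max_force=None): straight line of the TCP; orientation=None keeps the orientation; speed is the mean speed in mm/s. With max_force (N) it stops when the force on the tool has changed by that much, and returns True; else False.
- manip.move_joints(angles): joint-space move.
- manip.open() and manip.grab(): open the fingers fully, or close them until they stop; the grip force is fixed at half the most.
- manip.hold(seconds).
- manip.ik(position, orientation): joint angles nearest the present ones, or None.
- manip.state(): the state.
- manip.snapshot(name): name is "scene" or "top" or "wrist"; returns a dict with "img" (420x560x3 uint8, red, green, blue), "intrinsics" (3x3 intrinsics, pixels), "rvec" (rotation vector, rad) and "tvec" (3), from world to camera coordinates, as OpenCV has them. Camera axes: x right, y down, z forward; pixel columns grow to the right and rows downward; lengths in mm; the calibration is good to about 2 mm. A picture is of the moment at which its call begins. There is no depth.
A pose or a line that the arm cannot do raises manip.PlanningError and nothing moves.
- manip.sign_off(): hands the job in, once; it reports no verdict.
The state is a dict: "t": time; "joint_positions": joint angles; "qvel": joint speeds; "joint_efforts": joint torques, N m; "position": TCP position; "ee_rot": TCP orientation; "force": force on the tool from outside, world axes, zero at the start; "wrist_torque": the same for the moment, N m; "finger_gap": finger opening in mm.
Only numpy, scipy, OpenCV 4.12 (cv2) and the standard library are available. Lean on these libraries where they do the work, as an engineer would, in place of code of your own. Each camera call takes 0.05 s, during which the arm holds its last target.

TASK

The wax studies and the primed board have been standing in the metal drying rack in no order. File them upright in the wooden storage rack in order of size, one to a slot: the smallest in the slot at the rack's narrow end, the largest at its wide end, each centred along its slot and fully down between the dowels. Do not let a panel topple.

Things in the scene. Friction and masses are not known exactly. Their poses are not given: they have to be found in the camera images.
- panel_1_center (a point): centre of the smallest wax study: orange, ochre and green mottled picture, dark edges; 65 mm wide, 85 mm tall, 11 mm thick, about 0.1 kg, standing on its lower edge. Axes: x along its width, y up, z out of the picture. Pinch the upper edge (42.5 mm above this point) across the 11 mm
- panel_2_center (a point): centre of the second smallest wax study: teal and orange mottled picture, pale wooden edges; 85 mm wide, 100 mm tall, 11 mm thick, about 0.1 kg, standing on its lower edge. Axes: x along its width, y up, z out of the picture. Pinch the upper edge (50 mm above this point) across the 11 mm
- panel_3_center (a point): centre of the second largest wax study: dark green and red mottled picture, pale wooden edges; 105 mm wide, 125 mm tall, 11 mm thick, about 0.1 kg, standing on its lower edge. Axes: x along its width, y up, z out of the picture. Pinch the upper edge (62.5 mm above this point) across the 11 mm
- panel_4_center (a point): centre of the largest panel, a primed board: plain white front, bare plywood back and edges; 125 mm wide, 150 mm tall, 11 mm thick, about 0.1 kg, standing on its lower edge. Axes: x along its width, y up, z out of the picture. Pinch the upper edge (75 mm above this point) across the 11 mm
- slot_1 (a point): slot 1, at the narrow end of the wooden storage rack: the middle of the slot, at the height where a panel's lower edge rests (26 mm above the bench). Axes: x along the slot (a panel's width lies along it), y across it to the rack's wide end, z up. Two runners 44 mm apart; at each, two dowels hold the panel, 14 mm apart at the foot, splayed to 34 mm at the tips 50 mm up. Slots lie 58 mm apart; fixed rack
- slot_2 (a point): slot 2, next to slot 1, of the wooden storage rack: the middle of the slot, at the height where a panel's lower edge rests (26 mm above the bench). Axes: x along the slot (a panel's width lies along it), y across it to the rack's wide end, z up. Two runners 60 mm apart; at each, two dowels hold the panel, 14 mm apart at the foot, splayed to 34 mm at the tips 50 mm up. Slots lie 58 mm apart; fixed rack
- slot_3 (a point): slot 3, next to slot 4, of the wooden storage rack: the middle of the slot, at the height where a panel's lower edge rests (26 mm above the bench). Axes: x along the slot (a panel's width lies along it), y across it to the rack's wide end, z up. Two runners 76 mm apart; at each, two dowels hold the panel, 14 mm apart at the foot, splayed to 34 mm at the tips 50 mm up. Slots lie 58 mm apart; fixed rack
- slot_4 (a point): slot 4, at the wide end of the wooden storage rack: the middle of the slot, at the height where a panel's lower edge rests (26 mm above the bench). Axes: x along the slot (a panel's width lies along it), y across it to the rack's wide end, z up. Two runners 92 mm apart; at each, two dowels hold the panel, 14 mm apart at the foot, splayed to 34 mm at the tips 50 mm up. Slots lie 58 mm apart; fixed rack
- drying_rack: metal drying rack, fixed, 256 mm long (y) by 58 mm, in which the four panels stand upright and parallel at the start, in any order, 60 mm apart along y, widths along x, so that a neighbour may be up to 65 mm taller. Origin on the bench under its middle. The panels rest 22 mm above the bench between straight pins that reach 27 mm higher, 2 mm off their faces; they come out straight up
Things that resemble listed ones, but are neither listed nor needed, are in the scene too. What is shaped like the part that bears panel_3_center but yellow is not meant.

How it is judged (in metres and radians):
At the end, for the whole second after the job is handed in: From the rack's narrow end, slots 1 to 4 hold the panels smallest to largest: each centre within 15 mm along and 25 mm across its slot, lower edge down on the rack within 5 mm, upright within 23 degrees, width along the slot within 15 degrees, no longer moving (a last slight rocking allowed) (x of panel_1_center in the frame of slot_1 between -0.015 and 0.015 m and y of panel_1_center in the frame of slot_1 between -0.025 and 0.025 m and z of panel_1_center in the frame of slot_1 between 0.0325 and 0.0475 m and angle between each of panel_1_center, panel_2_center, panel_3_center, panel_4_center's own y axis and vertical below 0.4 rad and angle between the x axis of panel_1_center and the x axis of slot_1, either way round below 0.26 rad and linear speed of each of panel_1, panel_2, panel_3, panel_4 below 0.15 m/s and x of panel_2_center in the frame of slot_2 between -0.015 and 0.015 m and y of panel_2_center in the frame of slot_2 between -0.025 and 0.025 m and z of panel_2_center in the frame of slot_2 between 0.04 and 0.055 m and angle between the x axis of panel_2_center and the x axis of slot_2, either way round below 0.26 rad and x of panel_3_center in the frame of slot_3 between -0.015 and 0.015 m and y of panel_3_center in the frame of slot_3 between -0.025 and 0.025 m and z of panel_3_center in the frame of slot_3 between 0.0525 and 0.0675 m and angle between the x axis of panel_3_center and the x axis of slot_3, either way round below 0.26 rad and x of panel_4_center in the frame of slot_4 between -0.015 and 0.015 m and y of panel_4_center in the frame of slot_4 between -0.025 and 0.025 m and z of panel_4_center in the frame of slot_4 between 0.065 and 0.08 m and angle between the x axis of panel_4_center and the x axis of slot_4, either way round below 0.26 rad); the robot touches nothing.
It fails at once if a panel topples (leans more than 45 degrees from upright) (angle between any of panel_1_center, panel_2_center, panel_3_center, panel_4_center's own y axis and vertical above 0.79 rad).
It also fails if it takes over 104 s, if anything falls off the work surface, if the arm or the gripper's body presses on something with over 40 N, if the wrist force passes 120 N, or if a joint passes its speed limit or range.

## Working session

There is one attempt and no reset: what is moved stays moved. The work goes in short steps, each a Python script; the robot and the scene stay as the last script left them, time stands still between calls to the robot, and variables do not carry over. Pictures are saved under pics/ and viewed, and the job is handed in when it is done.

```bash
mkdir -p pics
python3 - <<'E'
from rig import manip
import cv2
s=manip.state();print({k:s[k] for k in("t","position","ee_rot","finger_gap","force")})
for n in("scene","top","wrist"):
    d=manip.snapshot(n);cv2.imwrite(f"pics/{n}0.png",d["img"][:,:,::-1])
    R=cv2.Rodrigues(d["rvec"])[0];print(n,(-R.T@d["tvec"].reshape(3)).round(),R[2].round(2),d["intrinsics"][0][0])
E
```

```text
{'t': 0.0, 'position': array([228.01463264, 472.41421197, 230.74352588]), 'ee_rot': array([-3.14145941e+00,  1.27733522e-03,  1.12103987e+00]), 'finger_gap': 85.42484043067402, 'force': array([-0.73418551,  0.28152799, -0.76669448])}
scene [-397. -712.  545.] [ 0.69  0.6  -0.4 ] 459.7991700477146
top [ 269.  -29. 1106.] [ 0.14 -0.02 -0.99] 460.8109594043099
wrist [155. 508. 373.] [ 0.28 -0.14 -0.95] 309.707412988644
```

View pics/scene0.png

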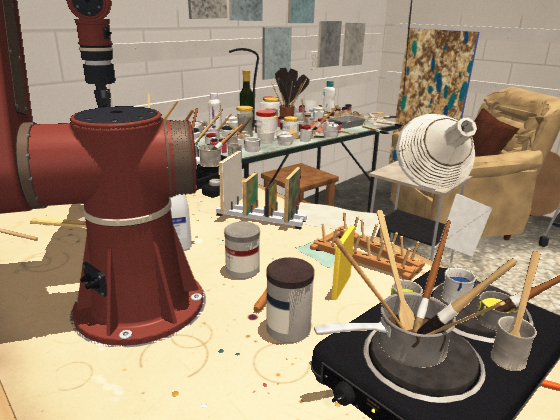

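View pics/top0.png

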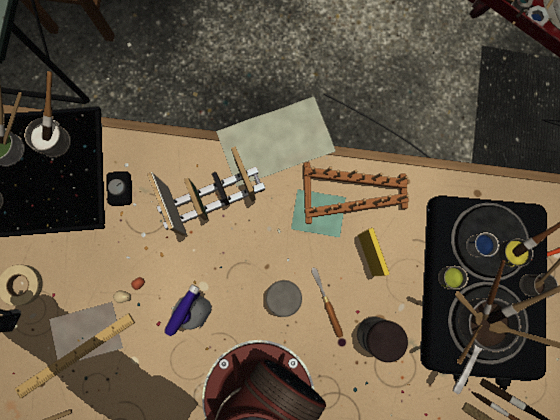

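View pics/wrist0.png

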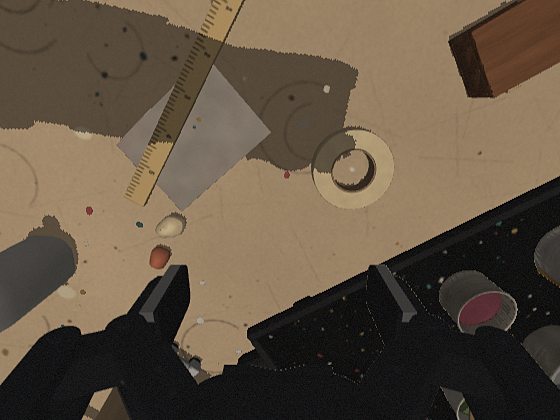

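Run:
```python
import cv2
a=cv2.imread("pics/top0.png")
cv2.imwrite("pics/c1.png",cv2.resize(a[135:255,140:280],None,fx=5,fy=5,interpolation=cv2.INTER_CUBIC))
cv2.imwrite("pics/c2.png",cv2.resize(a[150:240,290:420],None,fx=6,fy=6,interpolation=cv2.INTER_CUBIC))
a=cv2.imread("pics/scene0.png")
cv2.imwrite("pics/c3.png",cv2.resize(a[135:305,205:445],None,fx=3.3,fy=3.3,interpolation=cv2.INTER_CUBIC))
```

```text
(no output)
```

View pics/c1.png

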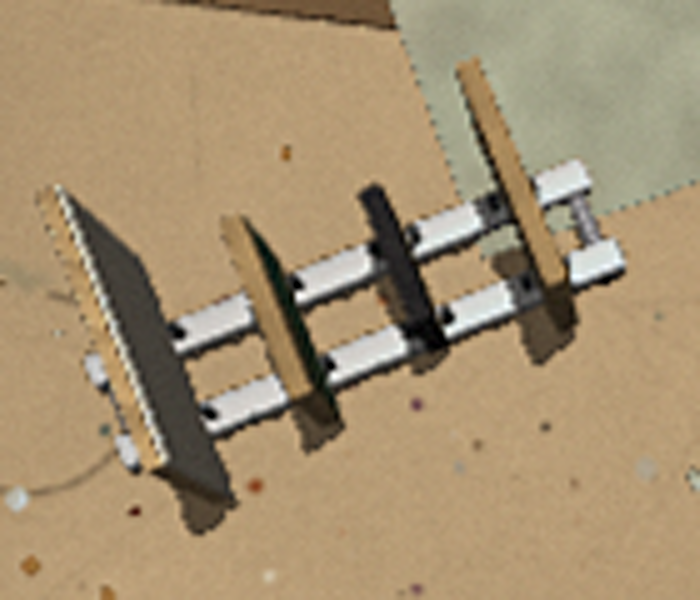

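View pics/c2.png

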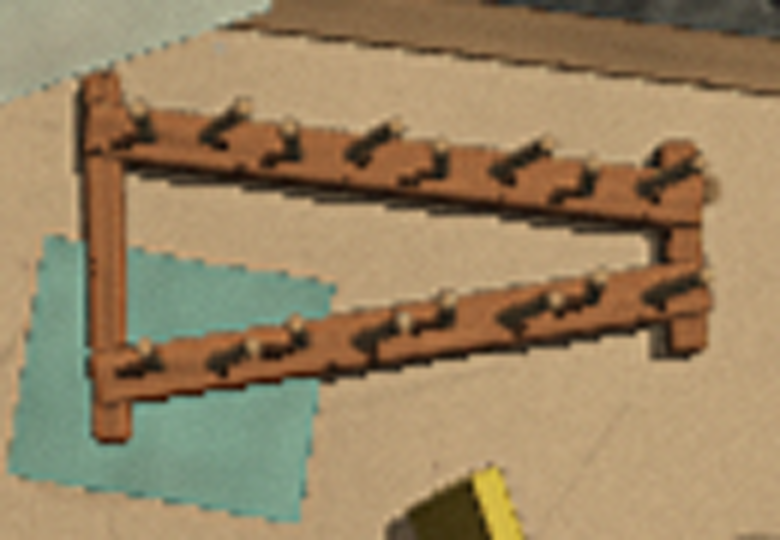

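View pics/c3.png

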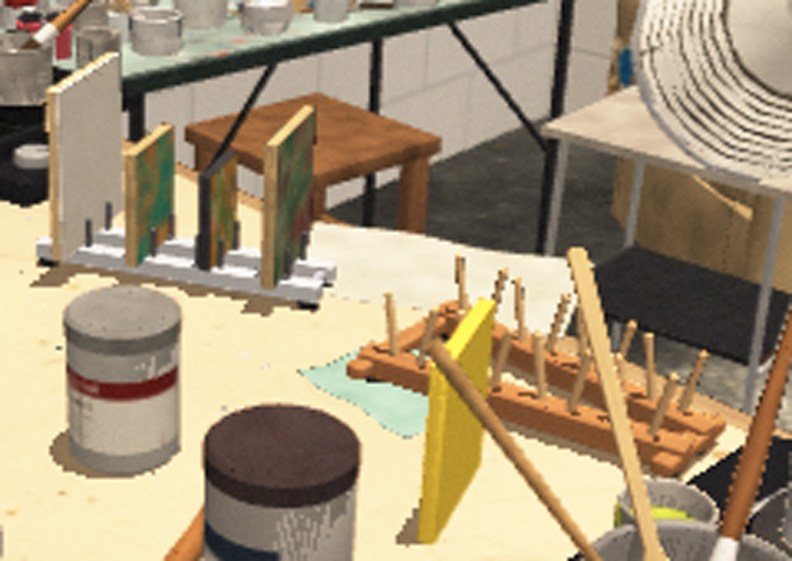

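```bash
cat > h.py <<'E'
import numpy as np,cv2
def ray(d,uv,z):
    R=cv2.Rodrigues(np.array(d["rvec"],float))[0];t=np.array(d["tvec"],float).reshape(3)
    C=-R.T@t;uv=np.atleast_2d(np.array(uv,float))
    p=np.c_[uv,np.ones(len(uv))]@np.linalg.inv(np.array(d["intrinsics"])).T@R
    s=(z-C[2])/p[:,2];return C+p*s[:,None]
def proj(d,P):
    return cv2.projectPoints(np.atleast_2d(np.array(P,float)),np.array(d["rvec"],float),np.array(d["tvec"],float),np.array(d["intrinsics"],float),None)[0][:,0]
E
python3 - <<'E'
from rig import manip
from h import *
d=manip.snapshot("top")
for n,e,z in((4,[(50,188),(155,465)],172),(2,[(233,218),(300,395)],122),(1,[(370,188),(425,345)],107),(3,[(468,65),(555,285)],147)):
    P=ray(d,np.array(e)/5+[140,135],z);v=P[0]-P[1];print(n,P.mean(0).round(1),np.linalg.norm(v).round(1),np.degrees(np.arctan2(v[1],v[0])).round(1))
U=[(138,108),(242,105),(290,127),(395,122),(440,148),(545,145),(590,168),(700,160)]
L=[(153,350),(253,348),(297,327),(405,322),(445,303),(555,300),(595,278),(705,272)]
U=ray(d,np.array(U)/6+[290,150],76);L=ray(d,np.array(L)/6+[290,150],76)
for i in range(4):
    u=U[2*i:2*i+2].mean(0);l=L[2*i:2*i+2].mean(0);v=u-l
    print("slot",4-i,((u+l)/2).round(1),np.linalg.norm(v).round(1),np.degrees(np.arctan2(v[1],v[0])).round(1))
E
```

```text
4 [429.5 194.  172. ] 124.0 21.7
2 [446.2 135.5 122. ] 83.5 21.2
1 [466.4  80.8 107. ] 74.7 19.4
3 [498.   28.5 147. ] 102.9 21.2
slot 4 [ 472.2 -150.6   76. ] 93.8 1.7
slot 3 [ 473.  -207.8   76. ] 77.4 0.7
slot 2 [ 472.8 -264.9   76. ] 60.0 0.6
slot 1 [ 474.2 -322.8   76. ] 43.1 -0.0
```

Candidates for the white board (panel 4) are the white panel at top px (168,205) and the paper sheets at (275,138) and (85,330), which lie flat. For the mottled panels:
- **Panel 2 (teal/orange, pale edges):** px (193,196).
- **Panel 1 (dark edges):** px (220,188).
- **Panel 3 (green/red, tall):** px (242,170).
- **Yellow decoy:** px (372,252), not used.

The crops confirm the order from +y is 4, 2, 1, 3, and the measured top-edge lengths (124, 84, –, 103) agree. The wooden rack's narrow end is at px (405,192), at -y.

I'll place the panels largest first, each leaning slightly to +y, so the opening fingers clear the taller neighbour.

```bash
cat >> h.py <<'E'
from scipy.spatial.transform import Rotation as Ro
def ori(yawdeg,tilt=0,axdeg=0):
    r=Ro.from_euler('xyz',[np.pi,0,np.radians(yawdeg)])
    a=np.array([np.cos(np.radians(axdeg)),np.sin(np.radians(axdeg)),0])
    r=Ro.from_rotvec(-np.radians(tilt)*a)*r
    return r.as_euler('xyz')
E
python3 - <<'E'
from rig import manip
from h import *
for p in((429.5,194,260),(498,28,260)):
  for y in(111.4,-68.6):print(p,y,manip.ik(p,ori(y)))
for p in((472,-150,300),(474,-323,150)):
  for y in(90.6,-89.4):print(p,y,manip.ik(p,ori(y,8)))
manip.goto([429.5,194,250],ori(111.4) if 0 else ori(-68.6) if manip.ik([429.5,194,250],ori(111.4)) is None else ori(111.4))
d=manip.snapshot("wrist");cv2.imwrite("pics/w1.png",d["img"][:,:,::-1]);print(manip.state()["t"],manip.state()["position"])
for c,z in(((429.5,194),172),((446.2,135.5),122),((470.8,82.4),107),((498,28.5),147)):print(proj(d,[*c,z]))
E
```

```text
(429.5, 194, 260) 111.4 [ 0.26894856  0.17287403 -0.23157679  1.16634551  0.         -0.1045519 ]
(429.5, 194, 260) -68.6 [ 0.26894856  0.17287403 -0.23157679  1.16634551  0.          3.03704076]
(498, 28, 260) 111.4 [-0.09051435  0.22590103 -0.16440821  1.18048709  0.         -0.46401481]
(498, 28, 260) -68.6 [-0.09051435  0.22590103 -0.16440821  1.18048709  0.          2.67757784]
(472, -150, 300) 90.6 [-0.37005447  0.1705418  -0.1383737   1.21109566 -0.13011901 -0.38383588]
(472, -150, 300) -89.4 [-0.37005447  0.1705418  -0.1383737   1.21109566 -0.13011901  2.75775678]
(474, -323, 150) 90.6 [-0.66335528  0.37977151 -0.25832066  0.84637924 -0.10987972 -0.67857765]
(474, -323, 150) -89.4 [-0.66335528  0.37977151 -0.25832066  0.84637924 -0.10987972  2.463015  ]
1.625 [429.23775033 194.64177654 249.94992102]
[[276.7156868  215.17533086]]
[[209.83203907 189.97577102]]
[[152.07658742 189.31414706]]
[[ 62.75352989 208.67758348]]
```

View pics/w1.png

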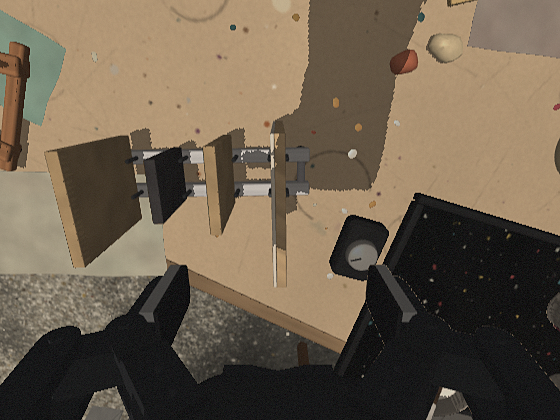

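The wrist view shows panel 4's top edge centred at about (279,210), against a predicted (277,215). Panels 2, 1 and 3 also match to within 2 mm. Next I pick panel 4.

```bash
cat >> h.py <<'E'
H={1:85,2:100,3:125,4:150}
PAN={4:(429.5,194),2:(446.2,135.5),1:(470.8,82.4),3:(498,28.5)}
SLOT={4:(472.3,-150.4),3:(472.8,-207.9),2:(473.3,-265.1),1:(473.8,-322.8)}
D=25;PY=111.4;SY=90.6
def pick(m,n):
    top=22+H[n];x,y=PAN[n];o=ori(PY)
    m.goto([x,y,max(top+40,215)],o)
    print("down",m.movel([x,y,top-D],o,150,max_force=15))
    m.grab();s=m.state();print("gap",s["finger_gap"],s["position"].round(1),s["t"])
    m.movel([x,y,top-D+60],o,100)
    m.movel([x,y,190+H[n]-D],o,200)
    s=m.state();print("lifted gap",s["finger_gap"],s["force"].round(1),s["t"])
def place_hi(m,n,tilt=8):
    up=np.array([0,np.sin(np.radians(tilt)),np.cos(np.radians(tilt))]);b=np.array([*SLOT[n],26.])
    o=ori(SY,tilt,SY-90);L=H[n]-D
    m.goto(b+up*L+[0,0,164],o);return up,b,o,L
E
python3 - <<'E'
from rig import manip as m
from h import *
pick(m,4)
d=m.snapshot("scene");cv2.imwrite("pics/s1.png",d["img"][:,:,::-1])
place_hi(m,4)
d=m.snapshot("wrist");cv2.imwrite("pics/w2.png",d["img"][:,:,::-1])
d=m.snapshot("scene");cv2.imwrite("pics/s2.png",d["img"][:,:,::-1]);print(m.state()["t"])
E
```

```text
down False
gap 9.629406595794714 [429.6 194.2 147.3] 3.1667
lifted gap 9.7638246243953 [-0.  -0.4 -1.4] 4.6083
6.0
```

View pics/w2.png

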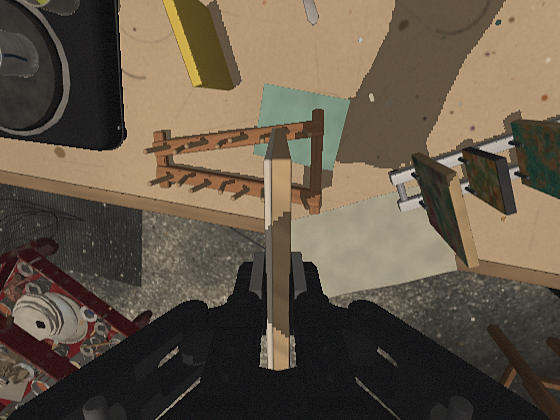

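View pics/s2.png

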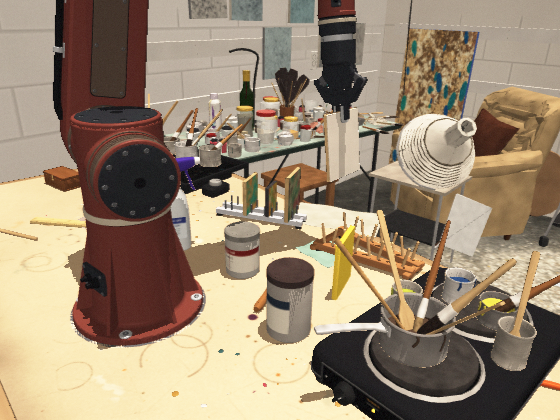

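Panel 4 is held square at px (340,145). Next I lower it and release.

```bash
cat >> h.py <<'E'
def place_dn(m,n,tilt=8):
    up=np.array([0,np.sin(np.radians(tilt)),np.cos(np.radians(tilt))]);b=np.array([*SLOT[n],26.])
    o=ori(SY,tilt,SY-90);L=H[n]-D
    m.movel(b+up*L+[0,0,60],o,200)
    r=m.movel(b+up*L+[0,0,0.5],o,60,max_force=8)
    s=m.state();err=s["position"]-(b+up*L);print("touch",r,err.round(1),s["force"].round(1))
    return r
def release(m,n):
    m.open();s=m.state();p=s["position"]
    R=Ro.from_euler('xyz',s["ee_rot"]).as_matrix()
    m.movel(p-R[:,2]*60,None,150);print("t",m.state()["t"])
E
python3 - <<'E'
from rig import manip as m
from h import *
place_dn(m,4)
d=m.snapshot("wrist");cv2.imwrite("pics/w3.png",d["img"][:,:,::-1])
d=m.snapshot("scene");cv2.imwrite("pics/s3.png",cv2.resize(d["img"][130:330,200:480,::-1],None,fx=2.8,fy=2.8));print(m.state()["t"])
E
```

```text
touch True [-0.6  0.1  0.9] [-1.7  1.3  7.2]
7.7167
```

View pics/w3.png

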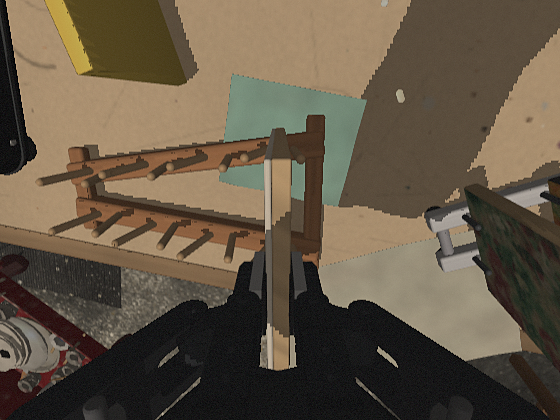

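View pics/s3.png

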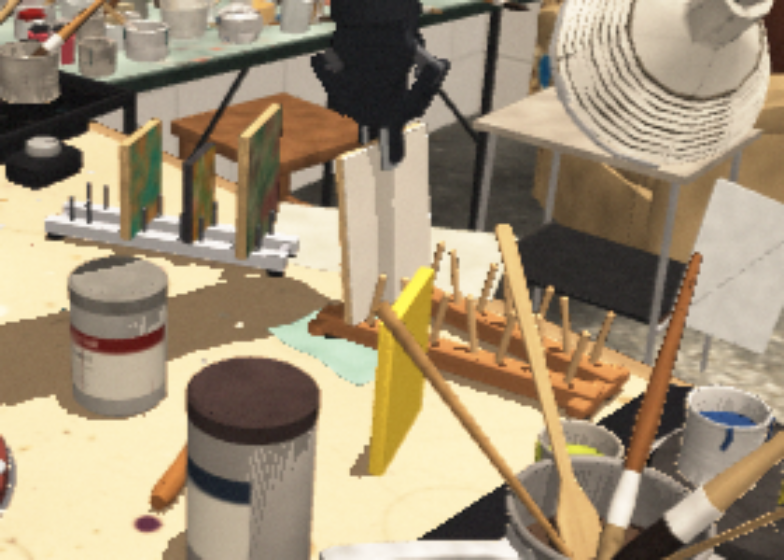

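It touched 0.9 mm above nominal and stands between the slot 4 dowels. I'll release it and then pick panel 3.

Run:
```python
from rig import manip as m
from h import *
release(m,4)
m.goto([470,-60,300],ori(PY))
d=m.snapshot("wrist");cv2.imwrite("pics/w4.png",d["img"][:,:,::-1])
d=m.snapshot("scene");cv2.imwrite("pics/s4.png",cv2.resize(d["img"][130:330,200:480,::-1],None,fx=2.8,fy=2.8))
d=m.snapshot("top");cv2.imwrite("pics/t4.png",cv2.resize(d["img"][130:250,140:420,::-1],None,fx=2.8,fy=2.8));print(m.state()["t"])
```

```text
t 8.9833
9.65
```

View pics/s4.png

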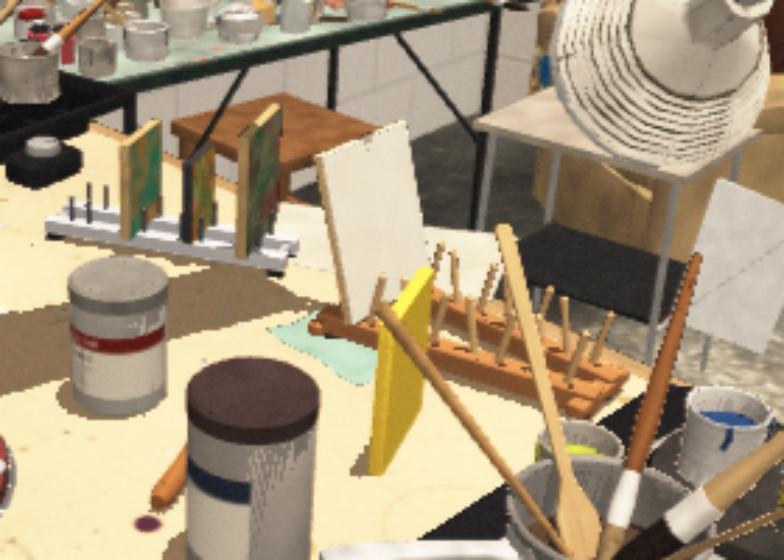

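View pics/t4.png

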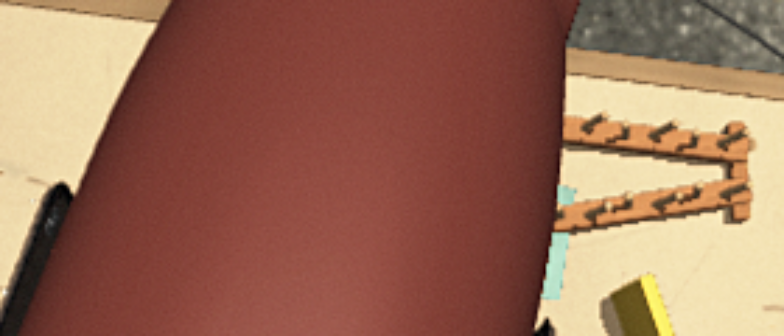

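View pics/w4.png

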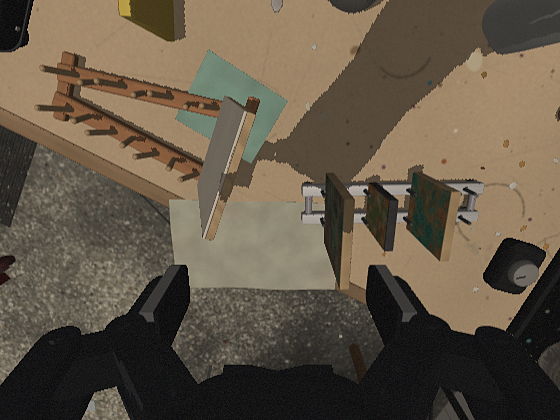

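Panel 4 stands in slot 4 leaning to +y as intended (wrist px 225,170). Next is panel 3.

Run:
```python
from rig import manip as m
from h import *
pick(m,3)
place_hi(m,3)
place_dn(m,3)
d=m.snapshot("wrist");cv2.imwrite("pics/w5.png",d["img"][:,:,::-1])
d=m.snapshot("scene");cv2.imwrite("pics/s5.png",cv2.resize(d["img"][130:330,200:480,::-1],None,fx=2.8,fy=2.8));print(m.state()["t"])
```

```text
down False
gap 10.039838012713368 [498.3  28.5 122.3] 11.6583
lifted gap 9.807066262976234 [-0.2  1.4 -1.5] 13.1
touch True [-0.6  0.2  0.9] [-1.6 -0.4  6.9]
15.7083
```

View pics/w5.png

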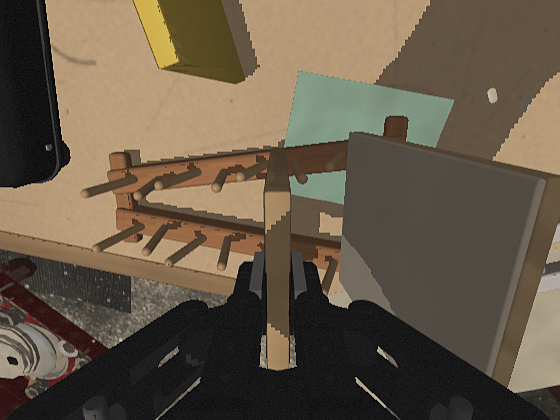

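View pics/s5.png

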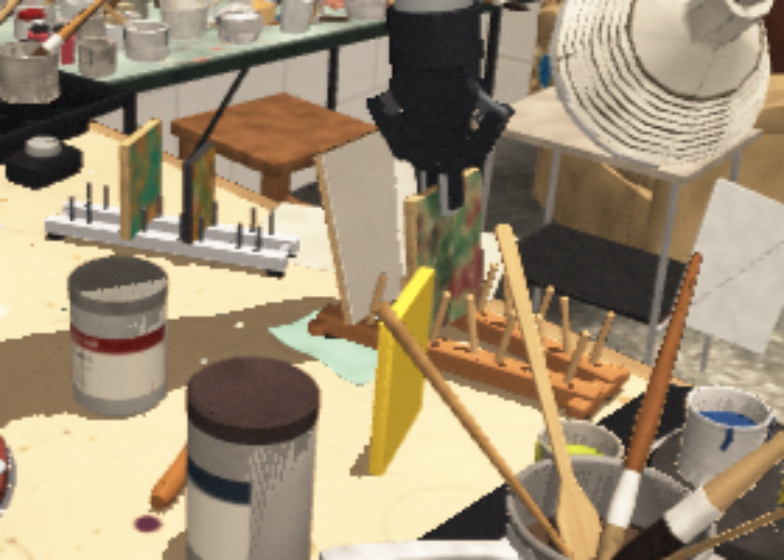

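Run:
```python
from rig import manip as m
from h import *
release(m,3)
p=m.state()["position"];m.movel([p[0],p[1],290],None,200)
m.goto([470,60,280],ori(PY))
d=m.snapshot("wrist");cv2.imwrite("pics/w6.png",d["img"][:,:,::-1])
d=m.snapshot("scene");cv2.imwrite("pics/s6.png",cv2.resize(d["img"][130:330,200:480,::-1],None,fx=2.8,fy=2.8));print(m.state()["t"])
d=m.snapshot("wrist")
for n in(2,1):print(proj(d,[*PAN[n],22+H[n]]))
```

```text
t 16.975
18.7083
[[357.04781031 192.72538764]]
[[298.03760013 192.08469514]]
```

View pics/w6.png

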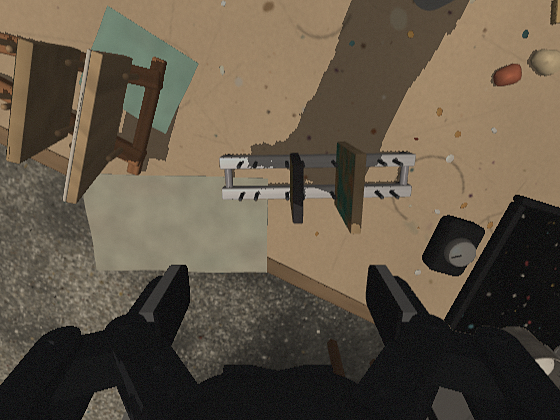

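View pics/s6.png

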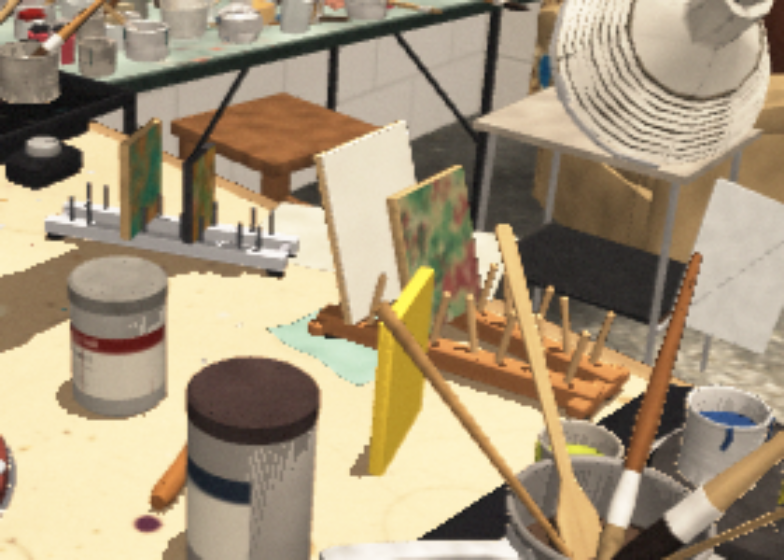

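Panels 3 and 4 lean parallel in their slots. Panel 2's top edge is at about (355,191), against a predicted (357,193). I'll continue with panel 2.

Run:
```python
from rig import manip as m
from h import *
pick(m,2)
d=m.snapshot("scene");cv2.imwrite("pics/s7a.png",cv2.resize(d["img"][100:300,150:430,::-1],None,fx=2.8,fy=2.8))
place_hi(m,2)
place_dn(m,2)
d=m.snapshot("wrist");cv2.imwrite("pics/w7.png",d["img"][:,:,::-1])
print(m.state()["t"])
```

```text
down False
gap 10.010188569186523 [446.3 135.7  97.2] 20.8583
lifted gap 9.7346035661332 [-0.6  0.8 -1.2] 22.3
touch True [-0.6  0.2  0.9] [-1.7  0.9  6.9]
25.4583
```

View pics/w7.png

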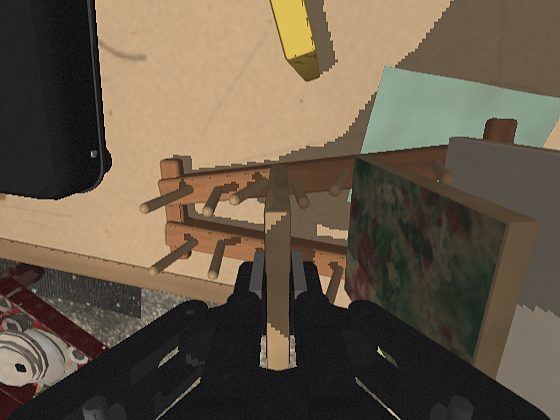

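View pics/s7a.png

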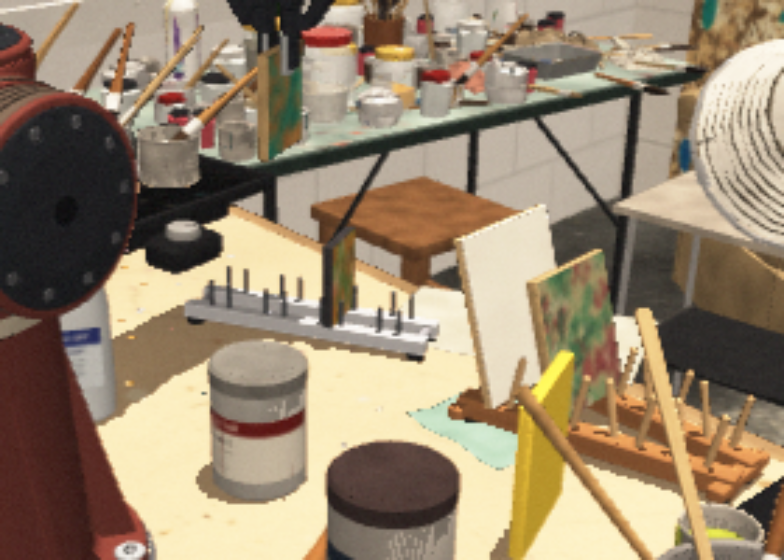

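Panel 2 is square in the grip and down in slot 2. I'll release it, then do panel 1.

Run:
```python
from rig import manip as m
from h import *
release(m,2)
p=m.state()["position"];m.movel([p[0],p[1],290],None,200)
pick(m,1)
d=m.snapshot("scene");cv2.imwrite("pics/s8a.png",cv2.resize(d["img"][100:300,180:460,::-1],None,fx=2.8,fy=2.8))
place_hi(m,1)
place_dn(m,1)
d=m.snapshot("wrist");cv2.imwrite("pics/w8.png",d["img"][:,:,::-1])
print(m.state()["t"])
```

```text
t 26.725
down False
gap 9.64222662783805 [470.9  82.4  82.2] 30.5
lifted gap 9.803836656031235 [-0.2  0.3 -1.8] 31.9417
touch True [-0.5  0.3  0.9] [-1.7  1.6  6.4]
35.1167
```

View pics/w8.png

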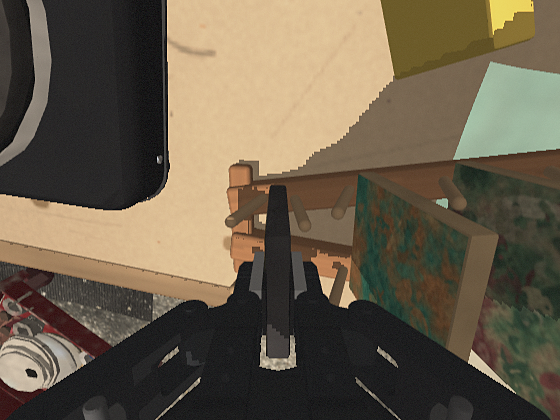

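View pics/s8a.png

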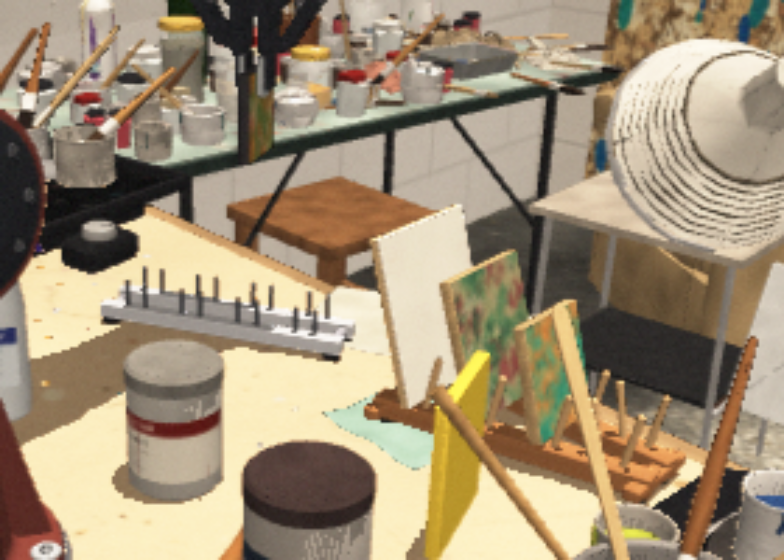

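Run:
```python
from rig import manip as m
from h import *
release(m,1)
p=m.state()["position"];m.movel([p[0],p[1],300],None,200)
m.goto([300,350,300],ori(PY))
d=m.snapshot("top");cv2.imwrite("pics/t9.png",cv2.resize(d["img"][150:240,285:425,::-1],None,fx=5.7,fy=5.7))
d=m.snapshot("scene");cv2.imwrite("pics/s9.png",cv2.resize(d["img"][130:330,200:480,::-1],None,fx=2.8,fy=2.8));print(m.state()["t"])
```

```text
t 36.3833
39.8083
```

View pics/t9.png

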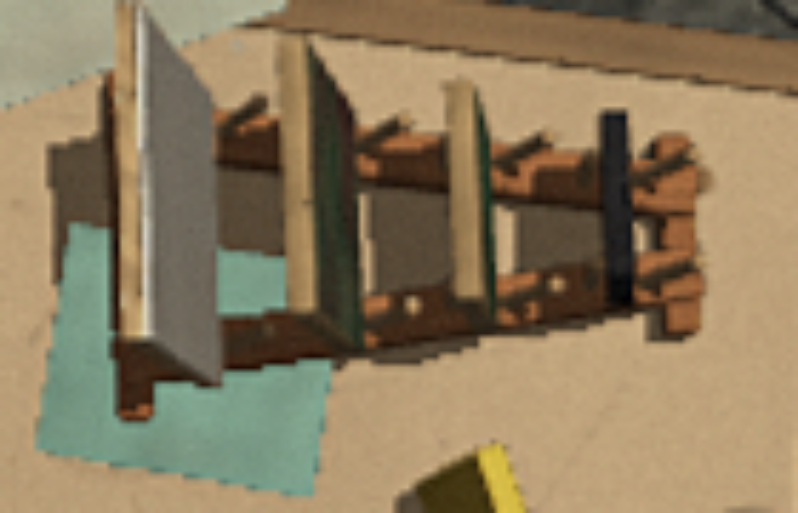

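View pics/s9.png

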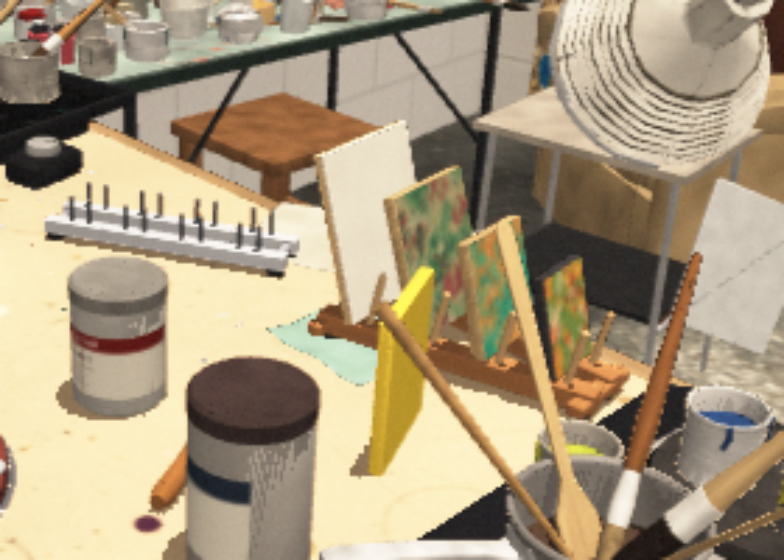

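Run:
```python
from rig import manip as m
from h import *
d=m.snapshot("top")
E={4:[(131,5),(136,338)],3:[(294,35),(304,312)],2:[(461,82),(471,297)],1:[(614,112),(617,290)]}
for n,e in E.items():
    h=H[n];P=ray(d,np.array(e)/5.7+[285,150],26+h*.98+1);v=P[0]-P[1];c=P.mean(0)
    dy=c[1]-SLOT[n][1];print(n,"dx",(c[0]-SLOT[n][0]).round(1),"topdy",dy.round(1),"lean",np.degrees(np.arcsin(dy/h)).round(1),"cdy",(dy/2).round(1),"len",np.linalg.norm(v).round(1),"yaw",np.degrees(np.arctan2(v[1],v[0])).round(1))
```

```text
4 dx -2.5 topdy 40.7 lean 15.7 cdy 20.4 len 123.1 yaw -0.2
3 dx 1.0 topdy 34.4 lean 16.0 cdy 17.2 len 105.2 yaw 0.5
2 dx -0.9 topdy 24.1 lean 14.0 cdy 12.1 len 83.7 yaw 0.6
1 dx -3.3 topdy 20.6 lean 14.1 cdy 10.3 len 70.3 yaw -1.5
```

All four are within limits with margin. The tightest is panel 4, about 20 of 25 mm across its slot at about 16° lean. I'll hand the job in.

```bash
python3 -c "
from rig import manip as m
m.sign_off();print(m.state()['t'])"
```

```text
the job is handed in; nothing more can be done
the job is handed in; nothing more can be done
```

All four panels are filed in the wooden rack, smallest in slot 1 at the narrow end to largest in slot 4. The job was handed in at about 40 s of the 104 s allowed. The system gave no verdict. I moved the largest first and let each panel lean slightly toward the wide end, so the opening fingers would clear the taller neighbour.

My last check was one top picture and one scene picture, taken with the arm clear of everything. They gave:

| Check | Measured | Limit |
|---|---|---|
| Offset along the slot | 3.5 mm or less | 15 mm |
| Offset across the slot | about 10–20 mm | 25 mm |
| Lean from upright | about 14–16° | 23° |
| Angle of width to the slot | about 2° or less | 15° |

- **Down in the slots:** each panel touched the rack 0.9 mm above the expected height before I released it. Nothing toppled.
- **Tightest margin:** panel 4 is about 20 mm across its slot, measured with a camera good to about 2 mm. The leans came out a little above the 11–13° I expected from the dowel splay.
- **Disagreement:** panel 1's top edge measured 70 mm long instead of 65 mm. Its dark edge blends into its face in the top view, so its offset along the slot is uncertain by about 3 mm.

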